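# Photograph the oblong briquette with a two-stage shutter release

### The job

Take the shop picture of the brick-shaped paper briquette: lift it off the tray and set it down flat in the middle of the round display stand, broadside to the camera, and let go of it. Then press the camera's release button gently to its halfway stop, keep it there for about a second while the camera focuses, press on fully down to take the picture, and let the button come up again. Leave the round briquettes, the lens cap and the brush where they are and do not lean hard on the camera.

Things in the scene. Friction and masses are not known exactly. Their poses are not given: they have to be found in the camera images.
- brick_mid (a point): centre of the loose brick-shaped briquette of pressed newsprint (grey-brown, rigid, 130 to 270 g): 140 mm long (its x axis), 60 mm wide (its y axis), 50 mm high (its z axis); the point lies 25 mm above its underside. It starts flat on the tray, its length roughly across the tray, between or beside the round briquettes; the only oblong one there
- tray: fixed cream serving tray, 400 mm (x) by 260 mm (y), floor 4 mm above the table, rim 10 mm wide and 14 mm high; origin on the table under its centre. Three places along its x axis, 120 mm apart and in changing order, hold the brick and two round briquettes
- round0: loose round briquette on the tray, 74 mm across, 45 mm high; origin at the centre of its underside; a bystander
- round1: loose round briquette on the tray, the same size; origin at the centre of its underside; a bystander
- stand_top (a point): centre of the top face of the low round wooden display stand (180 mm across, 24 mm above the table), fixed on a white base board 300 (x) by 250 mm (y), 6 mm thick. y points away from the camera, x across the picture (the brick's long side is to lie along x, either way round), z up. A white back board 300 mm wide leans back from y = +128 mm at its foot to +179 mm at its top, 137 mm above the table
- lens_front (a point): centre of the front glass of the camera's lens, 120 mm above the table. The camera (body 130 mm wide, black with a light metal top) is fixed on a short stand with a heavy round foot 150 mm across. y: the way the lens looks, towards the display stand; x: to the side with the hand grip and release button; z up
- release_top (a point): centre of the flat top of the release button: a metal disc 19 mm across over the camera's hand grip, 184 mm above the table when up, moving straight down with the button. 67 mm to +x and 53 mm behind (-y of) lens_front. The collar round it is 164 mm high; a dial 39 mm behind it 169 mm; the viewfinder hump (187 mm) begins 49 mm to its -x side. Press from above with closed fingers
- focus (a joint): first travel of the release button in m: 0 up, 0.004 at the halfway stop (stays 0.004 beyond it). A spring of 1 N rising to 2.5 N; the halfway stop then holds up to 7 N. Let go, it springs up
- shutter (a joint): second travel of the release button, past the halfway stop, in m: 0 until the stop gives way at 7 N, 0.004 fully down on a hard stop (9 N; picture taken). Springs back
- lens_cap: loose black lens cap lying on the table between camera and base board, 66 mm across, 10 mm high; origin at the centre of its underside; a bystander
- dust_brush: loose wooden dust brush lying flat, about 140 mm long, 40 mm wide, 16 mm high; origin near its middle, on its underside; a bystander
Things that resemble listed ones, but are neither listed nor needed, are in the scene too. What is shaped like the part that bears brick_mid but green is not meant.

How it is judged:
By the outcome, as a careful person would: the job done as asked, in the order asked, and still so for the second after the job is handed in, with the robot touching nothing.
It also fails if it takes over 61 s, if anything falls off the work surface, if the arm or the gripper's body presses on something with over 40 N, if the wrist force passes 120 N, or if a joint passes its speed limit or range.

### The arm

A 6-joint arm with a two-finger parallel gripper is mounted at the origin on the work surface. World frame = base frame: x ahead of the robot, y to its left, z up, the work surface at z = 0. Lengths are in m, angles in rad, forces in N, time in s.
With the tool pointing down it reaches from about 0.3 to 0.875 m from the base axis. Payload 6.4 kg.
Tool frame: the origin (TCP) lies midway between the tips of the shut fingers; the grasp point (between the pads) lies 19 mm behind it; z points along the fingers, y is the line along which they close (so a half turn about z gives the same grasp; the last joint's range is limited). The gripper opens to 85 mm and grips with 20 to 120 N. Pads are 22 mm wide; open, the fingers measure 114 mm over their backs; the gripper's body (76 mm by 85 mm) begins 54 mm behind the grasp point. The pads swing forward as they close: fully open they stand 13 mm farther back than shut.
Start: joints at [1.083, 0.181, 1.607, -0, 1.354, -0.206], TCP at [0.16, 0.552, 0.231] pointing down, gripper open.
Joint ranges: [-2.99, 2.99], [-0.89, 2.07], [0.3, 2.58], [-1.14, 4.28], [0, 2.63], [-3.12, 3.12]. Speed limits (rad/s): [2.57, 2.57, 3.01, 3.14, 3.14, 3.14].

### API

Orientations are given as a rotation vector (axis times angle).
In Python, from rig import r gives the robot as it stands.
- The arm moves only by the tool play_rows, never from a script. Its argument "targets" is a list of rows, each an object of numbers: "dx", "dy", "dz": the shift along the world's x, y, z in m; "rx", "ry", "rz": the turn, a rotation vector about the world's x, y, z in rad. A call has 1 to 10 rows; each row is the pose to reach, as a shift and turn from the pose commanded when the call began; what a row does not reach only later rows make up. A row lasts 1/8 s, in which the tool goes at most 62.5 mm and 10.7 degrees, less where a joint would pass 70% of its speed; a pose out of reach is approached as far as the arm can. A call with a gripper value outside its range is refused whole. "gripper" is the gripper command: -1 is shut, 1 is fully open, values between are in proportion, set as the call begins (left out, the last holds). The fingers move at their own pace and stop on an object; the grip force is fixed at half the most. Time passes only in rows, so rows that repeat a pose let the fingers close. It gives the time, the measured TCP pose, the force, the opening and the grip force at its end, in the units of the state.
- r.observe(): the state, without advancing time (a new reading comes with each control period).
- r.read_camera(name): name is "scene" or "side" or "wrist"; returns the picture (420x560x3 uint8, red, green, blue); there is no depth.
- r.camera_params(name): a dict with "K" (3x3 intrinsics, pixels), "k1" (the pictures are not rectified: a ray, as slopes to the right and down, at radius r is drawn at 1 + k1 r^2 times it, then the intrinsics apply), "R" (3x3) and "t" (3): a world point X has camera coordinates R X + t. Camera axes: x right, y down, z forward; pixel columns grow to the right and rows downward; lengths in m; the calibration is good to about 2 mm. A picture is of the moment at which its call begins: read the wrist's pose just before it. camera_params takes no time and is no camera call; for the wrist camera it gives the pose at the moment of the call.
- r.close_job(): hands the job in; it is judged then, once.
The state is a dict: "time_s": time; "joint_positions": joint angles; "qvel": joint speeds; "joint_torque": joint torques, N m; "position": TCP position; "orientation": TCP orientation; "force": force on the tool from outside, world axes, zero at the start; "torque": the same for the moment, N m; "grip_width": finger opening in m; "finger_force": force on a finger pad.
Only numpy, scipy, OpenCV 4.12 (cv2) and the standard library are available. Lean on these libraries where they do the work, as an engineer would, in place of code of your own. Each camera call takes 0.05 s, during which the arm holds its last target. There are 200 camera calls.

## Working session

There is one attempt and no reset: what is moved stays moved. The work goes in short steps, Python scripts to look and compute and a tool call to move; the robot and the scene stay as the last step left them, time stands still between calls to the robot, and variables do not carry over. Pictures are saved under pics/ and viewed, at most 10 in all, crops included, and the job is handed in when it is done.

Besides the shell and the picture viewer there is one more tool, called after "Call:" in YAML: its name, and indented under it one key for each argument. play_rows: Moves the arm, as the interface text tells. Its arguments: {"type":"object","properties":{"targets":{"type":"array"},"gripper":{"type":"number"}},"required":["targets"]}

```bash
mkdir -p pics; ls; python3 - <<'E'
from rig import r
import cv2,numpy as np
s=r.observe();print(s)
for n in ["scene","side","wrist"]:
    p=r.camera_params(n);print(n,p)
    cv2.imwrite(f"pics/{n}0.png",r.read_camera(n)[:,:,::-1])
E
```

```text
pics
{'time_s': 0.0, 'joint_positions': array([ 1.08270114e+00,  1.81529847e-01,  1.60801843e+00,  2.23206218e-05,
        1.35377750e+00, -2.06286302e-01]), 'qvel': array([-2.51704751e-04,  4.81079607e-04,  7.00857886e-05, -7.79597480e-04,
       -9.30214917e-04,  7.37018576e-04]), 'joint_torque': array([ 1.69606938e-03, -4.44873977e+01, -3.51338375e+01, -1.57006825e-04,
        9.23768501e-03, -1.35788221e-05]), 'position': array([0.15960986, 0.55183263, 0.2303854 ]), 'orientation': array([-4.41122702e-01, -3.10985129e+00,  2.54780570e-03]), 'force': array([-0.45879772, -0.4977538 ,  0.2850391 ]), 'torque': array([ 0.02854769, -0.03303204, -0.00939544]), 'finger_force': 0.0, 'grip_width': 0.08565104422084524}
scene {'K': array([[465.54298651,   0.        , 281.38603791],
       [  0.        , 465.54298651, 206.76433316],
       [  0.        ,   0.        ,   1.        ]]), 'k1': -0.023968867423203394, 'R': array([[ 0.53888302,  0.84235242, -0.00689092],
       [ 0.6395794 , -0.41445818, -0.64742768],
       [-0.54821827,  0.3444805 , -0.76209574]]), 't': array([-0.18531488, -0.17820344,  1.59272092])}
side {'K': array([[433.94134234,   0.        , 283.35872301],
       [  0.        , 433.94134234, 207.62547141],
       [  0.        ,   0.        ,   1.        ]]), 'k1': -0.05657165333907308, 'R': array([[ 0.70509303, -0.7089699 , -0.01433531],
       [-0.45703517, -0.43889339, -0.77362229],
       [ 0.54218324,  0.55202742, -0.63348485]]), 't': array([-0.27575186,  0.28534629,  0.89792528])}
wrist {'K': array([[354.50117911,   0.        , 275.37260198],
       [  0.        , 354.50117911, 213.39900953],
       [  0.        ,   0.        ,   1.        ]]), 'k1': -0.07857238373570118, 'R': array([[ 0.27789606,  0.96060968, -0.00168035],
       [ 0.91744099, -0.26488842,  0.29687736],
       [ 0.28473816, -0.08404267, -0.95491414]]), 't': array([-0.57346873, -0.0383477 ,  0.37931465])}
```

```bash
python3 - <<'E'
import cv2,numpy as np
a=[cv2.imread(f"pics/{n}0.png") for n in ["scene","side"]]
for n,i in zip("ab",a):
    cv2.imwrite(f"pics/{n}1.png",cv2.resize(i,(800,600),interpolation=cv2.INTER_CUBIC))
E
```

```text
(no output)
```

View pics/a1.png

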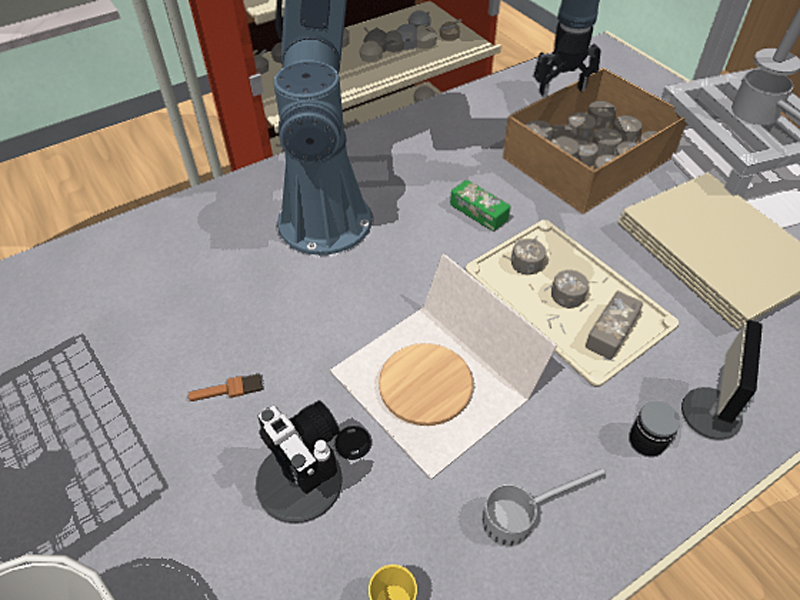

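View pics/b1.png

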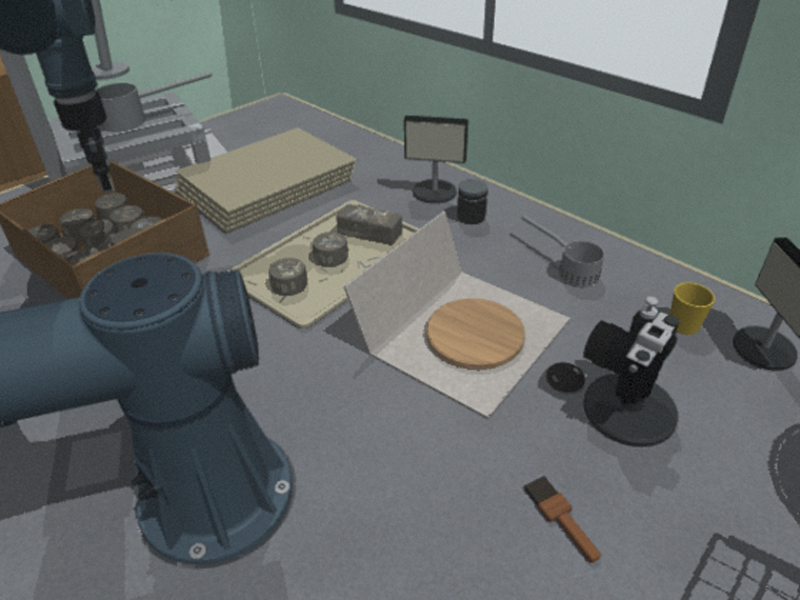

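Scene picture (800x600): brick at about (615,322), stand disc centre (427,383), camera with its release button near (321,448). Side picture: brick (369,222), stand (476,332), button about (650,302). Next, zoomed views of these.

```bash
cat > h.py <<'E'
import cv2,numpy as np
def ray(p,uv):
    K,R,t=p["K"],np.array(p["R"]),np.array(p["t"])
    D=np.array([p["k1"],0,0,0,0])
    n=cv2.undistortPoints(np.array([[uv]],float),K,D)[0,0]
    return -R.T@t, R.T@np.array([n[0],n[1],1.])
def plane(p,uv,z):
    c,d=ray(p,uv);return c+d*(z-c[2])/d[2]
def tri(*pu):
    A=np.zeros((3,3));b=np.zeros(3);L=[ray(*q) for q in pu]
    for c,d in L:
        d=d/np.linalg.norm(d);M=np.eye(3)-np.outer(d,d);A+=M;b+=M@c
    X=np.linalg.solve(A,b)
    e=[np.linalg.norm(np.cross(X-c,d/np.linalg.norm(d))) for c,d in L]
    return X,max(e)
def proj(p,X):
    x,_=cv2.projectPoints(np.array([X],float),cv2.Rodrigues(np.array(p["R"]))[0],np.array(p["t"]),p["K"],np.array([p["k1"],0,0,0,0]));return x[0,0]
E
python3 - <<'E'
import cv2,numpy as np
a,b=[cv2.imread(f"pics/{n}0.png") for n in ["scene","side"]]
def crop(i,x,y,w=66,h=50):
    c=i[y:y+h,x:x+w];c=cv2.resize(c,(400,300),interpolation=cv2.INTER_CUBIC);return c
o=np.vstack([np.hstack([crop(a,400,200),crop(b,225,135)]),np.hstack([crop(a,180,280),crop(b,420,200)])])
cv2.imwrite("pics/c1.png",o)
E
```

```text
(no output)
```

View pics/c1.png

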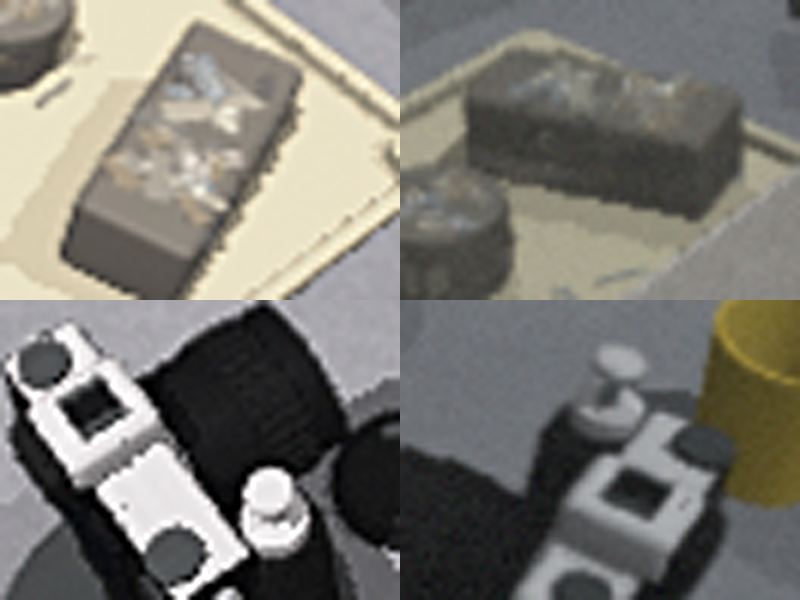

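Crop picture: brick top face corners in the scene crop are about (197,22), (302,70), (190,258), (75,203). In the side crop they are (468,90), (505,48), (742,92), (700,135). The button disc is at (270,490) in scene and (620,362) in side.

```bash
python3 - <<'E'
from rig import r
from h import *
np.set_printoptions(precision=4,suppress=True)
S,D=r.camera_params("scene"),r.camera_params("side")
a,b=[cv2.imread(f"pics/{n}0.png") for n in ["scene","side"]]
k=66/400
sc=[(400+x*k,200+y*k) for x,y in [(197,22),(302,70),(190,258),(75,203)]]
sd=[(225+(x-400)*k,135+y*k) for x,y in [(468,90),(505,48),(742,92),(700,135)]]
print("scene corners@.054");P=np.array([plane(S,q,.054) for q in sc]);print(P)
print("side");Q=np.array([plane(D,q,.054) for q in sd]);print(Q)
for i in range(4):
    j=np.argmin(np.linalg.norm(Q-P[i],axis=1)); print("tri",i,j,tri((S,sc[i]),(D,sd[j])))
print("btn",tri((S,(180+270*k,280+190*k)),(D,(420+220*k,200+62*k))))
f=.7
print("boardL",tri((S,(331*f,370*f)),(D,(490*f,414*f))),"boardR",tri((S,(432*f,477*f)),(D,(569*f,320*f))))
el=[]
for im,p,seed in((a,S,(299,268)),(b,D,(333,232))):
    hsv=cv2.cvtColor(im,cv2.COLOR_BGR2HSV)
    m=((hsv[...,0]>8)&(hsv[...,0]<25)&(hsv[...,1]>70)).astype(np.uint8)
    m=cv2.morphologyEx(m,cv2.MORPH_CLOSE,np.ones((5,5)))
    n,l,st,c=cv2.connectedComponentsWithStats(m);i=l[seed[1],seed[0]]
    print(st[i]);cs,_=cv2.findContours((l==i).astype(np.uint8),0,1)
    pts=np.array([plane(p,q[0].astype(float),.024)[:2] for q in max(cs,key=len)])
    (x,y),rad=cv2.minEnclosingCircle(pts.astype(np.float32));print("circle",x,y,rad)
    e=cv2.fitEllipse(max(cs,key=len));el.append(e[0])
print(tri((S,el[0]),(D,el[1])))
E
```

```text
scene corners@.054
[[0.5693 0.3865 0.054 ]
 [0.619  0.4072 0.054 ]
 [0.6708 0.2825 0.054 ]
 [0.619  0.2602 0.054 ]]
side
[[0.5664 0.3856 0.054 ]
 [0.608  0.4039 0.054 ]
 [0.6643 0.2793 0.054 ]
 [0.6201 0.2655 0.054 ]]
tri 0 0 (array([0.5683, 0.3881, 0.0521]), np.float64(3.7876726553832885e-06))
tri 1 1 (array([0.6157, 0.4135, 0.0467]), np.float64(7.16871432620623e-05))
tri 2 2 (array([0.6694, 0.285 , 0.0497]), np.float64(0.0005116324276062789))
tri 3 3 (array([0.6184, 0.2618, 0.0548]), np.float64(0.0018753434013852783))
btn (array([ 0.6118, -0.3171,  0.1803]), np.float64(0.00048646199511020365))
boardL (array([ 0.3887, -0.1953,  0.0059]), np.float64(0.0009700882689089787)) boardR (array([ 0.6796, -0.1539, -0.0015]), np.float64(0.0022281128004675763))
[ 265  240   66   58 2967]
circle 0.5213761329650879 -0.060791753232479095 0.09219304472208023
[ 299  209   68   50 2642]
circle 0.5091376900672913 -0.06498406827449799 0.09404180943965912
(array([ 0.517 , -0.0573,  0.0089]), np.float64(0.00021755507799170766))
```

Call:
play_rows:
  targets:
    - {"dx": 0.05, "dy": -0.02, "dz": 0.02, "rz": -0.1}
    - {"dx": 0.1, "dy": -0.045, "dz": 0.03, "rz": -0.2}
    - {"dx": 0.15, "dy": -0.07, "dz": 0.03, "rz": -0.3}
    - {"dx": 0.2, "dy": -0.095, "dz": 0.03, "rz": -0.4}
    - {"dx": 0.25, "dy": -0.12, "dz": 0.03, "rz": -0.5}
    - {"dx": 0.3, "dy": -0.145, "dz": 0.03, "rz": -0.6}
    - {"dx": 0.35, "dy": -0.165, "dz": 0.03, "rz": -0.7}
    - {"dx": 0.4, "dy": -0.19, "dz": 0.03, "rz": -0.8}
    - {"dx": 0.43, "dy": -0.205, "dz": 0.03, "rz": -0.9}
    - {"dx": 0.457, "dy": -0.218, "dz": 0.03, "rz": -0.908}
  gripper: 1

```text
$.targets[0]: bad value
```

Call:
play_rows:
  targets:
    - {"dx": 0}
    - {"dx": 0}

```text
$.targets[0]: bad value
```

```bash
python3 - <<'E'
from rig import r
import cv2,pickle
s=r.observe();p=r.camera_params("wrist");cv2.imwrite("pics/w1.png",r.read_camera("wrist")[:,:,::-1])
pickle.dump(p,open("w1.pkl","wb"));print(s["time_s"],s["position"],s["orientation"],s["joint_positions"])
E
```

```text
0.15 [0.15966852 0.55195181 0.23058349] [-4.41134976e-01 -3.10997793e+00  1.98841685e-03] [ 1.08270720e+00  1.81385038e-01  1.60777702e+00  2.44440385e-05
  1.35378563e+00 -2.06284275e-01]
```

View pics/w1.png

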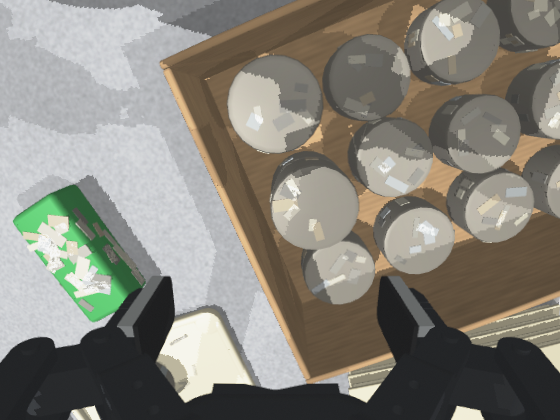

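The moves were refused because each row needs all six keys. This wrist view is still the start pose: box of briquettes, with the green decoy at (75,250).

Call:
play_rows:
  targets:
    - {"dx": 0.05, "dy": -0.02, "dz": 0.02, "rx": 0, "ry": 0, "rz": -0.1}
    - {"dx": 0.1, "dy": -0.045, "dz": 0.03, "rx": 0, "ry": 0, "rz": -0.2}
    - {"dx": 0.15, "dy": -0.07, "dz": 0.03, "rx": 0, "ry": 0, "rz": -0.3}
    - {"dx": 0.2, "dy": -0.095, "dz": 0.03, "rx": 0, "ry": 0, "rz": -0.4}
    - {"dx": 0.25, "dy": -0.12, "dz": 0.03, "rx": 0, "ry": 0, "rz": -0.5}
    - {"dx": 0.3, "dy": -0.145, "dz": 0.03, "rx": 0, "ry": 0, "rz": -0.6}
    - {"dx": 0.35, "dy": -0.165, "dz": 0.03, "rx": 0, "ry": 0, "rz": -0.7}
    - {"dx": 0.4, "dy": -0.19, "dz": 0.03, "rx": 0, "ry": 0, "rz": -0.8}
    - {"dx": 0.43, "dy": -0.205, "dz": 0.03, "rx": 0, "ry": 0, "rz": -0.9}
    - {"dx": 0.457, "dy": -0.218, "dz": 0.03, "rx": 0, "ry": 0, "rz": -0.908}
  gripper: 1

```text
time_s: 1.45
position: [0.6181, 0.3332, 0.2606]
orientation: [-1.763, -2.599, 0.001]
force: [-0.0, -0.4, 0.8]
grip_width: 0.0851
finger_force: 0.0
```

Call:
play_rows:
  targets:
    - {"dx": 0, "dy": 0, "dz": 0, "rx": 0, "ry": 0, "rz": 0}
    - {"dx": 0, "dy": 0, "dz": 0, "rx": 0, "ry": 0, "rz": 0}

```text
time_s: 1.7
position: [0.6162, 0.3346, 0.2608]
orientation: [-1.76, -2.601, 0.001]
force: [-0.9, -0.3, 0.9]
grip_width: 0.0851
finger_force: 0.0
```

```bash
cat > snap.py <<'E'
from rig import r
import cv2,pickle,sys
n=sys.argv[1]
s=r.observe();p=r.camera_params("wrist");cv2.imwrite(f"pics/{n}.png",r.read_camera("wrist")[:,:,::-1])
pickle.dump(p,open(n+".pkl","wb"));print(s["time_s"],s["position"],s["orientation"],s["joint_positions"])
E
python3 snap.py w2
```

```text
1.7 [0.61621628 0.33458563 0.26079382] [-1.75974184e+00 -2.60126423e+00  1.11698958e-03] [ 3.28454927e-01  4.39735985e-01  1.21872594e+00  3.76718130e-04
  1.48430649e+00 -5.28223663e-02]
```

View pics/w2.png

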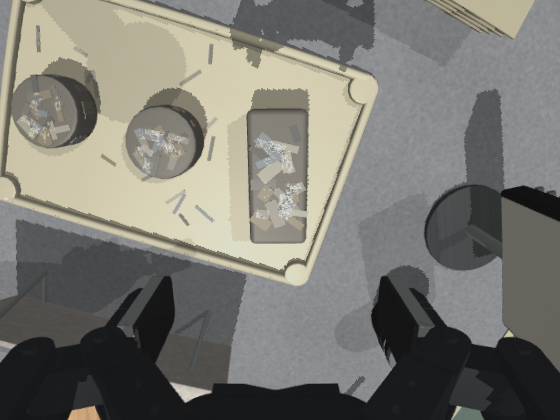

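Wrist view: brick with its top between about (249,110) and (307,242), nearly upright in the picture; the small monitor is at right (530,260).

```bash
python3 - <<'E'
from rig import r
from h import *
import pickle
np.set_printoptions(precision=4,suppress=True)
p=pickle.load(open("w2.pkl","rb"))
print("cam",ray(p,(275,213)))
im=cv2.imread("pics/w2.png");hsv=cv2.cvtColor(im,cv2.COLOR_BGR2HSV)
print("rows at x=277",[(y,*hsv[y,277]) for y in list(range(104,116,2))+list(range(228,250,2))])
print("cols at y=175",[(x,*hsv[175,x]) for x in list(range(240,256,2))+list(range(296,314,2))])
for q in [(249,110),(307,110),(249,242),(305,243),(277,176)]: print(q,plane(p,q,.054))
print("monitor stand",plane(p,(470,227),0.01))
S,D=r.camera_params("scene"),r.camera_params("side")
f=.7
print("monitor top",tri((S,(753*f,322*f)),(D,(467*f,121*f))))
print("brick ends tri w/ side", [tri((p,a),(D,(225+(x-400)*.165,135+y*.165))) for a,(x,y) in [((249,110),(468,90)),((307,110),(505,48)),((305,243),(742,92)),((249,242),(700,135))]])
E
```

```text
cam (array([0.5879, 0.4045, 0.403 ]), array([ 0.1079, -0.2755, -0.9552]))
rows at x=277 [(104, np.uint8(25), np.uint8(42), np.uint8(133)), (106, np.uint8(25), np.uint8(42), np.uint8(133)), (108, np.uint8(26), np.uint8(36), np.uint8(98)), (110, np.uint8(23), np.uint8(23), np.uint8(87)), (112, np.uint8(21), np.uint8(24), np.uint8(108)), (114, np.uint8(22), np.uint8(22), np.uint8(125)), (228, np.uint8(21), np.uint8(23), np.uint8(146)), (230, np.uint8(23), np.uint8(23), np.uint8(147)), (232, np.uint8(18), np.uint8(23), np.uint8(147)), (234, np.uint8(20), np.uint8(21), np.uint8(147)), (236, np.uint8(18), np.uint8(22), np.uint8(148)), (238, np.uint8(20), np.uint8(21), np.uint8(148)), (240, np.uint8(21), np.uint8(22), np.uint8(148)), (242, np.uint8(20), np.uint8(25), np.uint8(124)), (244, np.uint8(29), np.uint8(29), np.uint8(220)), (246, np.uint8(29), np.uint8(30), np.uint8(220)), (248, np.uint8(28), np.uint8(30), np.uint8(220))]
cols at y=175 [(240, np.uint8(24), np.uint8(39), np.uint8(201)), (242, np.uint8(24), np.uint8(39), np.uint8(201)), (244, np.uint8(23), np.uint8(40), np.uint8(202))
[... 589 characters left out ...]
int8(155)), (310, np.uint8(25), np.uint8(39), np.uint8(217)), (312, np.uint8(25), np.uint8(39), np.uint8(217))]
(249, 110) [0.5662 0.3899 0.054 ]
(307, 110) [0.6174 0.4104 0.054 ]
(249, 242) [0.6137 0.2638 0.054 ]
(305, 243) [0.6692 0.2848 0.054 ]
(277, 176) [0.6148 0.3405 0.054 ]
monitor stand [0.8568 0.3623 0.01  ]
monitor top (array([0.8519, 0.2981, 0.2498]), np.float64(0.047267208430121554))
brick ends tri w/ side [(array([0.5672, 0.3889, 0.0521]), np.float64(0.001396383193539386)), (array([0.6165, 0.4116, 0.0474]), np.float64(0.0018262843861254503)), (array([0.6696, 0.2838, 0.05  ]), np.float64(0.0006321898258800193)), (array([0.6153, 0.2633, 0.0563]), np.float64(0.002130639328192221))]
```

Call:
play_rows:
  targets:
    - {"dx": 0.001, "dy": 0.0025, "dz": -0.04, "rx": 0, "ry": 0, "rz": 0}
    - {"dx": 0.001, "dy": 0.0025, "dz": -0.085, "rx": 0, "ry": 0, "rz": 0}
    - {"dx": 0.001, "dy": 0.0025, "dz": -0.13, "rx": 0, "ry": 0, "rz": 0}
    - {"dx": 0.001, "dy": 0.0025, "dz": -0.165, "rx": 0, "ry": 0, "rz": 0}
    - {"dx": 0.001, "dy": 0.0025, "dz": -0.195, "rx": 0, "ry": 0, "rz": 0}
    - {"dx": 0.001, "dy": 0.0025, "dz": -0.215, "rx": 0, "ry": 0, "rz": 0}
    - {"dx": 0.001, "dy": 0.0025, "dz": -0.232, "rx": 0, "ry": 0, "rz": 0}
    - {"dx": 0.001, "dy": 0.0025, "dz": -0.243, "rx": 0, "ry": 0, "rz": 0}
    - {"dx": 0.001, "dy": 0.0025, "dz": -0.247, "rx": 0, "ry": 0, "rz": 0}
    - {"dx": 0.001, "dy": 0.0025, "dz": -0.247, "rx": 0, "ry": 0, "rz": 0}

```text
time_s: 3.0
position: [0.6182, 0.3369, 0.0147]
orientation: [1.76, 2.602, 0.001]
force: [-0.8, -0.4, -0.1]
grip_width: 0.0853
finger_force: 0.0
```

Call:
play_rows:
  targets:
    - {"dx": 0, "dy": 0, "dz": 0, "rx": 0, "ry": 0, "rz": 0}
    - {"dx": 0, "dy": 0, "dz": 0, "rx": 0, "ry": 0, "rz": 0}
    - {"dx": 0, "dy": 0, "dz": 0, "rx": 0, "ry": 0, "rz": 0}
    - {"dx": 0, "dy": 0, "dz": 0, "rx": 0, "ry": 0, "rz": 0}
    - {"dx": 0, "dy": 0, "dz": 0, "rx": 0, "ry": 0, "rz": 0}
    - {"dx": 0, "dy": 0, "dz": 0, "rx": 0, "ry": 0, "rz": 0}
  gripper: -1

```text
time_s: 3.75
position: [0.6187, 0.3371, 0.0154]
orientation: [1.76, 2.601, 0.002]
force: [-0.1, 0.1, 6.1]
grip_width: 0.0593
finger_force: 65.8
```

Call:
play_rows:
  targets:
    - {"dx": 0, "dy": 0, "dz": 0.005, "rx": 0, "ry": 0, "rz": 0}
    - {"dx": 0, "dy": 0, "dz": 0.015, "rx": 0, "ry": 0, "rz": 0}
    - {"dx": 0, "dy": 0, "dz": 0.035, "rx": 0, "ry": 0, "rz": 0}
    - {"dx": 0, "dy": 0, "dz": 0.065, "rx": 0, "ry": 0, "rz": 0}
    - {"dx": 0, "dy": 0, "dz": 0.1, "rx": 0, "ry": 0, "rz": 0}
    - {"dx": 0, "dy": 0, "dz": 0.135, "rx": 0, "ry": 0, "rz": 0}
    - {"dx": 0, "dy": 0, "dz": 0.17, "rx": 0, "ry": 0, "rz": 0}
    - {"dx": 0, "dy": 0, "dz": 0.205, "rx": 0, "ry": 0, "rz": 0}
    - {"dx": 0, "dy": 0, "dz": 0.235, "rx": 0, "ry": 0, "rz": 0}
    - {"dx": 0, "dy": 0, "dz": 0.245, "rx": 0, "ry": 0, "rz": 0}

```text
time_s: 5.0
position: [0.6189, 0.3373, 0.2635]
orientation: [1.759, 2.599, 0.007]
force: [0.7, 0.8, -1.8]
grip_width: 0.0593
finger_force: 65.4
```

Call:
play_rows:
  targets:
    - {"dx": 0, "dy": -0.02, "dz": 0, "rx": 0, "ry": 0, "rz": 0.07}
    - {"dx": 0, "dy": -0.06, "dz": 0, "rx": 0, "ry": 0, "rz": 0.2}
    - {"dx": 0, "dy": -0.105, "dz": 0, "rx": 0, "ry": 0, "rz": 0.35}
    - {"dx": 0, "dy": -0.15, "dz": 0, "rx": 0, "ry": 0, "rz": 0.5}
    - {"dx": 0, "dy": -0.195, "dz": 0, "rx": 0, "ry": 0, "rz": 0.65}
    - {"dx": 0, "dy": -0.24, "dz": 0, "rx": 0, "ry": 0, "rz": 0.8}
    - {"dx": 0, "dy": -0.285, "dz": 0, "rx": 0, "ry": 0, "rz": 0.95}
    - {"dx": 0, "dy": -0.33, "dz": 0, "rx": 0, "ry": 0, "rz": 1.1}
    - {"dx": 0, "dy": -0.37, "dz": 0, "rx": 0, "ry": 0, "rz": 1.23}
    - {"dx": 0, "dy": -0.397, "dz": 0, "rx": 0, "ry": 0, "rz": 1.33}

```text
time_s: 6.25
position: [0.6172, -0.062, 0.2586]
orientation: [0.223, -3.132, -0.0]
force: [1.2, -0.5, -1.6]
grip_width: 0.0591
finger_force: 65.2
```

Call:
play_rows:
  targets:
    - {"dx": 0, "dy": 0, "dz": 0, "rx": 0, "ry": 0, "rz": 0}
    - {"dx": 0, "dy": 0, "dz": 0, "rx": 0, "ry": 0, "rz": 0}
    - {"dx": 0, "dy": 0, "dz": 0, "rx": 0, "ry": 0, "rz": 0}

```text
time_s: 6.62
position: [0.6178, -0.059, 0.2591]
orientation: [0.221, -3.133, -0.001]
force: [-0.4, -0.3, -1.3]
grip_width: 0.0597
finger_force: 65.2
```

```bash
python3 snap.py w3
```

```text
6.625 [ 0.61775349 -0.05898508  0.25912048] [ 2.21144136e-01 -3.13344441e+00 -5.83881531e-04] [-2.86298714e-01  2.59965512e-01  1.45565251e+00  2.27000958e-04
  1.42643638e+00 -1.99804492e+00]
```

View pics/w3.png

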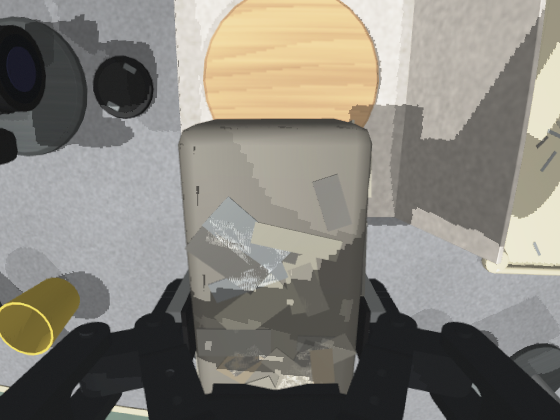

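Wrist view: brick held straight, x 180–370. The stand disc behind it spans x 204–378, the board's front edge is at x≈178, and the lens cap is at (123,85).

```bash
cat > stand.py <<'E'
import sys,pickle
from h import *
from scipy.optimize import least_squares
np.set_printoptions(precision=4,suppress=True)
n=sys.argv[1];ymax=int(sys.argv[2])
p=pickle.load(open(n+".pkl","rb"));im=cv2.imread(f"pics/{n}.png")
hsv=cv2.cvtColor(im,cv2.COLOR_BGR2HSV)
m=((hsv[...,0]>8)&(hsv[...,0]<25)&(hsv[...,1]>60)).astype(np.uint8);m[ymax:]=0
m=cv2.morphologyEx(m,cv2.MORPH_OPEN,np.ones((5,5)))
c=max(cv2.findContours(m,0,cv2.CHAIN_APPROX_NONE)[0],key=cv2.contourArea)[:,0]
c=c[(c[:,1]<ymax-4)&(c[:,1]>2)&(c[:,0]>2)&(c[:,0]<557)].astype(float);print(len(c),c.min(0),c.max(0))
for z in (.024,):
    P=np.array([plane(p,q,z)[:2] for q in c])
    s=least_squares(lambda v:np.hypot(*(P-v[:2]).T)-v[2],[.517,-.06,.09],loss="soft_l1",f_scale=.001)
    t=least_squares(lambda v:np.hypot(*(P-v[:2]).T)-.09,[.517,-.06],loss="soft_l1",f_scale=.001)
    print(z,s.x,t.x,np.abs(s.fun).max())
# board front edge
v=hsv[...,2].astype(int);e=[]
for y in range(8,110,2):
    g=cv2.GaussianBlur(im[y:y+1,150:204].astype(np.float32),(5,1),0).sum(2)[0];e.append((150+np.argmax(np.diff(g))+.5,y))
Q=np.array([plane(p,q,.006)[:2] for q in e]);vx,vy,x0,y0=cv2.fitLine(Q.astype(np.float32),cv2.DIST_HUBER,0,.001,.001).ravel()
print("edge px",e[0],e[-1],"angle",np.degrees(np.arctan2(vy,vx)),"pt",x0,y0,"dist to centre",abs(np.dot(t.x-[x0,y0],[-vy,vx])))
E
python3 stand.py w3 118
```

```text
225 [203.   3.] [378. 113.]
0.024 [ 0.5171 -0.058   0.0882] [ 0.5199 -0.0576] 0.0007486480783092664
edge px (np.float64(174.5), 8) (np.float64(180.5), 108) angle -10.894851 pt 0.5145434 -0.19263768 dist to centre 0.1336041717030463
```

```bash
cat >> stand.py <<'E'
print(e[::6]);print(Q[::6])
E
python3 stand.py w3 118 | tail -12; python3 - <<'E'
import sys
from h import *
from rig import r
np.set_printoptions(precision=4,suppress=True)
# scene/side board front edges on z=.006
S,D=r.camera_params("scene"),r.camera_params("side");f=.7
for p,L in((S,[(331,370),(432,477),(526,396)]),(D,[(374,354),(490,414),(569,320)])): print([plane(p,(x*f,y*f),.006)[:2] for x,y in L])
E
```

```text
0.024 [ 0.5171 -0.058   0.0882] [ 0.5199 -0.0576] 0.0007486480783092664
edge px (np.float64(174.5), 8) (np.float64(180.5), 108) angle -10.894851 pt 0.5145434 -0.19263768 dist to centre 0.1336041717030463
[(np.float64(174.5), 8), (np.float64(174.5), 20), (np.float64(175.5), 32), (np.float64(175.5), 44), (np.float64(153.5), 56), (np.float64(156.5), 68), (np.float64(151.5), 80), (np.float64(152.5), 92), (np.float64(151.5), 104)]
[[ 0.4613 -0.1856]
 [ 0.4728 -0.1846]
 [ 0.4843 -0.1826]
 [ 0.496  -0.1816]
 [ 0.5106 -0.2039]
 [ 0.5223 -0.1999]
 [ 0.5351 -0.2045]
 [ 0.5474 -0.2027]
 [ 0.56   -0.2031]]
[array([ 0.3884, -0.1943]), array([ 0.6818, -0.1538]), array([0.6428, 0.0896])]
[array([0.3524, 0.039 ]), array([ 0.3886, -0.1964]), array([ 0.6712, -0.1603])]
```

Call:
play_rows:
  targets:
    - {"dx": -0.015, "dy": 0, "dz": 0, "rx": 0, "ry": 0, "rz": 0}
    - {"dx": -0.045, "dy": 0, "dz": 0, "rx": 0, "ry": 0, "rz": 0}
    - {"dx": -0.075, "dy": 0.001, "dz": -0.01, "rx": 0, "ry": 0, "rz": 0}
    - {"dx": -0.095, "dy": 0.001, "dz": -0.04, "rx": 0, "ry": 0, "rz": 0}
    - {"dx": -0.099, "dy": 0.001, "dz": -0.08, "rx": 0, "ry": 0, "rz": 0}
    - {"dx": -0.099, "dy": 0.001, "dz": -0.12, "rx": 0, "ry": 0, "rz": 0}
    - {"dx": -0.099, "dy": 0.001, "dz": -0.155, "rx": 0, "ry": 0, "rz": 0}
    - {"dx": -0.099, "dy": 0.001, "dz": -0.185, "rx": 0, "ry": 0, "rz": 0}
    - {"dx": -0.099, "dy": 0.001, "dz": -0.2, "rx": 0, "ry": 0, "rz": 0}
    - {"dx": -0.099, "dy": 0.001, "dz": -0.208, "rx": 0, "ry": 0, "rz": 0}

```text
time_s: 7.92
position: [0.519, -0.0588, 0.051]
orientation: [0.221, -3.134, -0.0]
force: [0.1, 0.2, -1.3]
grip_width: 0.0591
finger_force: 65.2
```

Call:
play_rows:
  targets:
    - {"dx": 0, "dy": 0, "dz": -0.004, "rx": 0, "ry": 0, "rz": 0}
    - {"dx": 0, "dy": 0, "dz": -0.008, "rx": 0, "ry": 0, "rz": 0}
    - {"dx": 0, "dy": 0, "dz": -0.011, "rx": 0, "ry": 0, "rz": 0}
    - {"dx": 0, "dy": 0, "dz": -0.012, "rx": 0, "ry": 0, "rz": 0}
    - {"dx": 0, "dy": 0, "dz": -0.012, "rx": 0, "ry": 0, "rz": 0}

```text
time_s: 8.55
position: [0.5189, -0.0592, 0.0394]
orientation: [-0.22, 3.134, -0.0]
force: [0.2, 0.6, -1.0]
grip_width: 0.0596
finger_force: 65.2
```

```bash
python3 - <<'E'
from rig import r
import cv2
s=r.observe();print(s["time_s"],s["position"],s["orientation"],s["force"],s["torque"])
for n in ("scene","side"): cv2.imwrite(f"pics/{n}4.png",r.read_camera(n)[:,:,::-1])
E
```

```text
8.55 [ 0.51894327 -0.05922089  0.03938979] [-2.19922087e-01  3.13374179e+00 -1.28860836e-04] [ 0.21433726  0.58296907 -0.96162423] [ 0.04659051 -0.00100653  0.04796033]
```

Call:
play_rows:
  targets:
    - {"dx": 0, "dy": 0.001, "dz": -0.001, "rx": 0, "ry": 0, "rz": 0}
    - {"dx": 0, "dy": 0.001, "dz": -0.002, "rx": 0, "ry": 0, "rz": 0}
    - {"dx": 0, "dy": 0.001, "dz": -0.003, "rx": 0, "ry": 0, "rz": 0}
    - {"dx": 0, "dy": 0.001, "dz": -0.003, "rx": 0, "ry": 0, "rz": 0}

```text
time_s: 9.15
position: [0.5188, -0.0581, 0.0362]
orientation: [0.22, -3.134, -0.0]
force: [-0.1, 0.2, -1.5]
grip_width: 0.0592
finger_force: 65.2
```

Call:
play_rows:
  targets:
    - {"dx": 0, "dy": 0, "dz": -0.0007, "rx": 0, "ry": 0, "rz": 0}
    - {"dx": 0, "dy": 0, "dz": -0.0007, "rx": 0, "ry": 0, "rz": 0}

```text
time_s: 9.4
position: [0.5189, -0.0582, 0.0355]
orientation: [0.22, -3.134, -0.0]
force: [0.0, 0.2, -1.0]
grip_width: 0.0595
finger_force: 65.2
```

Call:
play_rows:
  targets:
    - {"dx": 0, "dy": 0, "dz": -0.0006, "rx": 0, "ry": 0, "rz": 0}
    - {"dx": 0, "dy": 0, "dz": -0.0006, "rx": 0, "ry": 0, "rz": 0}

```text
time_s: 9.65
position: [0.5189, -0.0582, 0.0354]
orientation: [0.22, -3.134, -0.0]
force: [-1.9, 0.7, 4.5]
grip_width: 0.0593
finger_force: 65.9
```

Call:
play_rows:
  targets:
    - {"dx": 0, "dy": 0, "dz": -0.0005, "rx": 0, "ry": 0, "rz": 0}
    - {"dx": 0, "dy": 0, "dz": -0.0005, "rx": 0, "ry": 0, "rz": 0}

```text
time_s: 9.9
position: [0.5189, -0.0582, 0.0354]
orientation: [0.22, -3.134, -0.0]
force: [-5.3, 0.3, 10.4]
grip_width: 0.0592
finger_force: 66.8
```

Call:
play_rows:
  targets:
    - {"dx": 0, "dy": 0, "dz": 0.0008, "rx": 0, "ry": 0, "rz": 0}
    - {"dx": 0, "dy": 0, "dz": 0.0008, "rx": 0, "ry": 0, "rz": 0}
    - {"dx": 0, "dy": 0, "dz": 0.0008, "rx": 0, "ry": 0, "rz": 0}
    - {"dx": 0, "dy": 0, "dz": 0.0008, "rx": 0, "ry": 0, "rz": 0}
    - {"dx": 0, "dy": 0, "dz": 0.0008, "rx": 0, "ry": 0, "rz": 0}
    - {"dx": 0, "dy": 0, "dz": 0.0008, "rx": 0, "ry": 0, "rz": 0}
  gripper: 1

```text
time_s: 10.65
position: [0.5189, -0.0581, 0.0352]
orientation: [0.22, -3.134, -0.0]
force: [-0.6, -0.5, -0.2]
grip_width: 0.0856
finger_force: 0.0
```

Call:
play_rows:
  targets:
    - {"dx": 0, "dy": 0, "dz": 0.008, "rx": 0, "ry": 0, "rz": 0}
    - {"dx": 0, "dy": 0, "dz": 0.025, "rx": 0, "ry": 0, "rz": 0}
    - {"dx": 0, "dy": 0, "dz": 0.05, "rx": 0, "ry": 0, "rz": 0}
    - {"dx": 0, "dy": 0, "dz": 0.085, "rx": 0, "ry": 0, "rz": 0}
    - {"dx": 0.02, "dy": 0, "dz": 0.13, "rx": 0, "ry": 0, "rz": 0}
    - {"dx": 0.04, "dy": 0, "dz": 0.17, "rx": 0, "ry": 0, "rz": 0}
    - {"dx": 0.07, "dy": 0, "dz": 0.21, "rx": 0, "ry": 0, "rz": 0}
    - {"dx": 0.1, "dy": 0, "dz": 0.24, "rx": 0, "ry": 0, "rz": 0}
    - {"dx": 0.11, "dy": 0, "dz": 0.25, "rx": 0, "ry": 0, "rz": 0}
    - {"dx": 0.11, "dy": 0, "dz": 0.25, "rx": 0, "ry": 0, "rz": 0}

```text
time_s: 11.9
position: [0.6297, -0.0582, 0.2875]
orientation: [-0.22, 3.131, -0.002]
force: [0.6, -0.4, -0.7]
grip_width: 0.0855
finger_force: 0.0
```

```bash
python3 snap.py w5; python3 stand.py w5 300|head -3
```

```text
11.9 [ 0.6296956  -0.05824736  0.28749944] [-2.20271611e-01  3.13089012e+00 -1.75330836e-03] [-2.79594660e-01  2.65928169e-01  1.39170445e+00 -3.41393586e-05
  1.48079350e+00 -1.99086512e+00]
693 [209.   3.] [373. 152.]
0.024 [ 0.5238 -0.0579  0.0811] [ 0.5149 -0.0584] 0.049412967171784915
edge px (np.float64(183.5), 8) (np.float64(186.5), 108) angle -14.9527855 pt 0.5205852 -0.19587386 dist to centre 0.1313065822959883
```

View pics/w5.png

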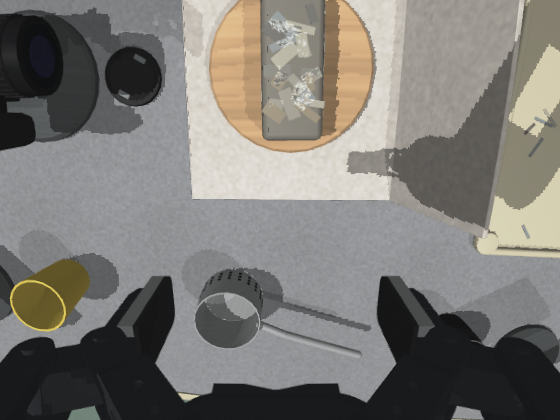

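Wrist view: brick flat on the stand, sides x≈263–324, near end y≈139. The disc spans x 209–374 with its lower edge at y≈151. The board's right-front corner is at (191,199) and its right-back at (389,200).

```bash
python3 - <<'E'
from h import *
import pickle
np.set_printoptions(precision=4,suppress=True)
p=pickle.load(open("w5.pkl","rb"))
for n,q,z in [("brick end L",(264,137),.074),("end R",(322,137),.074),("end mid",(293,139),.074),("sideL top",(262,5),.074),("sideR top",(324,5),.074),("disc near",(291,151),.024),("disc L",(209.5,70),.024),("disc R",(374,70),.024),("bd FR",(191,199),.006),("bd F",(183.5,8),.006),("bd BR",(389,200),.006)]:
    print(n,plane(p,q,z))
E
```

```text
brick end L [ 0.5878 -0.0764  0.074 ]
end R [ 0.5796 -0.0196  0.074 ]
end mid [ 0.5857 -0.0477  0.074 ]
sideL top [ 0.4696 -0.094   0.074 ]
sideR top [ 0.4614 -0.0382  0.074 ]
disc near [ 0.6038 -0.0448  0.024 ]
disc L [ 0.5295 -0.1451  0.024 ]
disc R [0.504  0.0308 0.024 ]
bd FR [ 0.6819 -0.1576  0.006 ]
bd F [ 0.4673 -0.1834  0.006 ]
bd BR [0.6484 0.0866 0.006 ]
```

Call:
play_rows:
  targets:
    - {"dx": 0, "dy": -0.02, "dz": 0.005, "rx": 0, "ry": 0, "rz": 0}
    - {"dx": 0.005, "dy": -0.055, "dz": 0.01, "rx": 0, "ry": 0, "rz": 0}
    - {"dx": 0.01, "dy": -0.095, "dz": 0.01, "rx": 0, "ry": 0, "rz": 0}
    - {"dx": 0.015, "dy": -0.135, "dz": 0.01, "rx": 0, "ry": 0, "rz": 0}
    - {"dx": 0.025, "dy": -0.175, "dz": 0.01, "rx": 0, "ry": 0, "rz": 0}
    - {"dx": 0.03, "dy": -0.215, "dz": 0.01, "rx": 0, "ry": 0, "rz": 0}
    - {"dx": 0.04, "dy": -0.24, "dz": 0.01, "rx": 0, "ry": 0, "rz": 0}
    - {"dx": 0.04, "dy": -0.255, "dz": 0.01, "rx": 0, "ry": 0, "rz": 0}
    - {"dx": 0.04, "dy": -0.255, "dz": 0.01, "rx": 0, "ry": 0, "rz": 0}
    - {"dx": 0.04, "dy": -0.255, "dz": 0.01, "rx": 0, "ry": 0, "rz": 0}
  gripper: -1

```text
time_s: 13.2
position: [0.6686, -0.3124, 0.2954]
orientation: [0.221, -3.134, -0.001]
force: [-0.1, 0.7, 0.4]
grip_width: 0.0
finger_force: 0.0
```

```bash
python3 snap.py w6
```

```text
13.2 [ 0.6685987  -0.31235142  0.29542348] [ 2.20880770e-01 -3.13365235e+00 -7.61467919e-04] [-5.97479552e-01  5.08933341e-01  1.05456156e+00  2.78289265e-04
  1.57852775e+00 -2.30901438e+00]
```

View pics/w6.png

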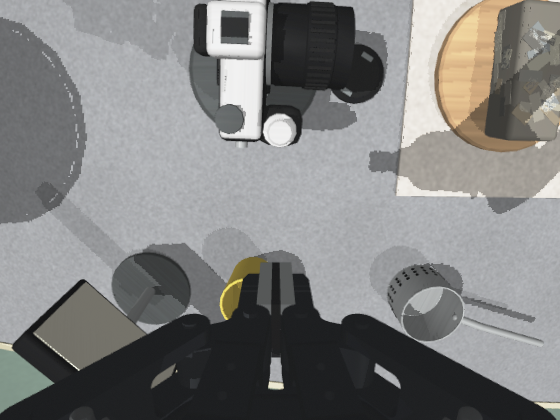

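Wrist view: the camera's button and collar are at about (280,129). A closer crop follows.

```bash
python3 - <<'E'
import cv2
i=cv2.imread("pics/w6.png")[100:160,240:320];cv2.imwrite("pics/w6c.png",cv2.resize(i,(800,600),interpolation=cv2.INTER_CUBIC))
E
```

```text
(no output)
```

View pics/w6c.png

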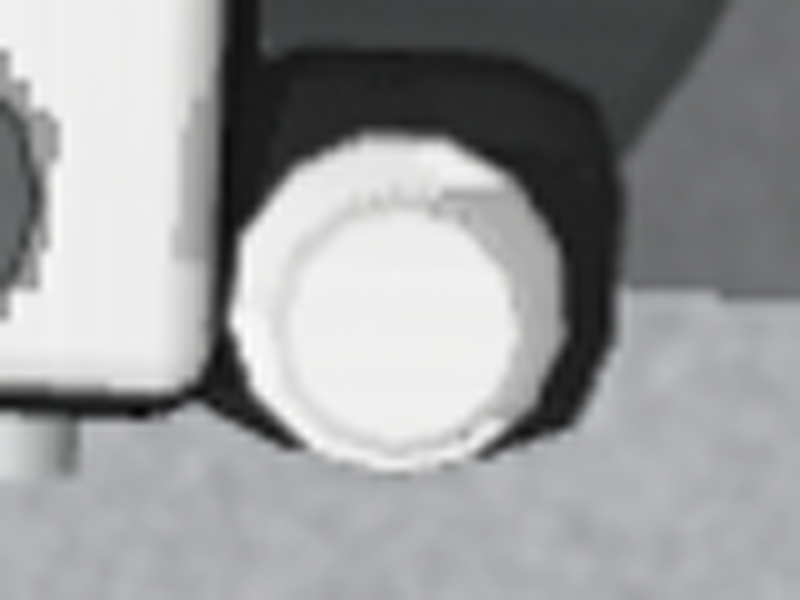

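The button's top disc is centred at crop (400,328), which is full-picture (280.0,132.8); the disc is about 24 px wide.

```bash
python3 - <<'E'
from h import *
from rig import r
import pickle
np.set_printoptions(precision=4,suppress=True)
p=pickle.load(open("w6.pkl","rb"));S,D=r.camera_params("scene"),r.camera_params("side");k=66/400
q=(280.0,132.8);s=(180+270*k,280+190*k);d=(420+220*k,200+62*k)
print(plane(p,q,.184),plane(S,s,.184),plane(D,d,.184));print(tri((p,q),(S,s)),tri((p,q),(D,d)),tri((p,q),(S,s),(D,d)))
a,b=plane(p,(268.3,132.8),.184),plane(p,(291.7,132.8),.184);print("diam",np.linalg.norm(a-b))
E
```

```text
[ 0.6121 -0.3176  0.184 ] [ 0.6136 -0.3172  0.184 ] [ 0.6069 -0.3191  0.184 ]
(array([ 0.6124, -0.3172,  0.1818]), np.float64(0.0003672313913825425)) (array([ 0.6124, -0.3174,  0.1797]), np.float64(7.165378483006488e-05)) (array([ 0.612 , -0.3172,  0.1803]), np.float64(0.0006765566144786555))
diam 0.016434931087216793
```

Call:
play_rows:
  targets:
    - {"dx": -0.02, "dy": -0.002, "dz": 0, "rx": 0, "ry": 0, "rz": 0}
    - {"dx": -0.045, "dy": -0.004, "dz": -0.01, "rx": 0, "ry": 0, "rz": 0}
    - {"dx": -0.0565, "dy": -0.005, "dz": -0.03, "rx": 0, "ry": 0, "rz": 0}
    - {"dx": -0.0565, "dy": -0.005, "dz": -0.06, "rx": 0, "ry": 0, "rz": 0}
    - {"dx": -0.0565, "dy": -0.005, "dz": -0.085, "rx": 0, "ry": 0, "rz": 0}
    - {"dx": -0.0565, "dy": -0.005, "dz": -0.098, "rx": 0, "ry": 0, "rz": 0}
    - {"dx": -0.0565, "dy": -0.005, "dz": -0.104, "rx": 0, "ry": 0, "rz": 0}
    - {"dx": -0.0565, "dy": -0.005, "dz": -0.106, "rx": 0, "ry": 0, "rz": 0}
    - {"dx": -0.0565, "dy": -0.005, "dz": -0.106, "rx": 0, "ry": 0, "rz": 0}
    - {"dx": -0.0565, "dy": -0.005, "dz": -0.106, "rx": 0, "ry": 0, "rz": 0}

```text
time_s: 14.5
position: [0.6128, -0.3185, 0.1902]
orientation: [-0.22, 3.133, -0.001]
force: [-0.1, -0.9, 0.0]
grip_width: 0.0001
finger_force: 0.0
```

Call:
play_rows:
  targets:
    - {"dx": 0, "dy": 0, "dz": -0.0015, "rx": 0, "ry": 0, "rz": 0}
    - {"dx": 0, "dy": 0, "dz": -0.003, "rx": 0, "ry": 0, "rz": 0}
    - {"dx": 0, "dy": 0, "dz": -0.0045, "rx": 0, "ry": 0, "rz": 0}
    - {"dx": 0, "dy": 0, "dz": -0.0045, "rx": 0, "ry": 0, "rz": 0}
    - {"dx": 0, "dy": 0, "dz": -0.0045, "rx": 0, "ry": 0, "rz": 0}

```text
time_s: 15.12
position: [0.6124, -0.3182, 0.1848]
orientation: [0.22, -3.134, 0.0]
force: [0.2, 0.6, 0.1]
grip_width: -0.0001
finger_force: 0.0
```

Call:
play_rows:
  targets:
    - {"dx": 0, "dy": 0.001, "dz": -0.001, "rx": 0, "ry": 0, "rz": 0}
    - {"dx": 0, "dy": 0.001, "dz": -0.002, "rx": 0, "ry": 0, "rz": 0}
    - {"dx": 0, "dy": 0.001, "dz": -0.0025, "rx": 0, "ry": 0, "rz": 0}
    - {"dx": 0, "dy": 0.001, "dz": -0.0025, "rx": 0, "ry": 0, "rz": 0}

```text
time_s: 15.62
position: [0.6125, -0.3172, 0.1824]
orientation: [-0.22, 3.134, -0.0]
force: [0.5, -0.4, 0.7]
grip_width: -0.0002
finger_force: 0.7
```

```bash
python3 -c "
from rig import r
s=r.observe();print(s['position'],s['force'],s['torque'])"
```

```text
[ 0.61248398 -0.31721075  0.18244625] [ 0.45544523 -0.42361119  0.66050777] [-0.0390545   0.04239649 -0.04772239]
```

Call:
play_rows:
  targets:
    - {"dx": 0, "dy": 0, "dz": -0.001, "rx": 0, "ry": 0, "rz": 0}
    - {"dx": 0, "dy": 0, "dz": -0.001, "rx": 0, "ry": 0, "rz": 0}

```text
time_s: 15.88
position: [0.6125, -0.3172, 0.1814]
orientation: [-0.22, 3.134, -0.0]
force: [0.7, -0.3, 1.7]
grip_width: -0.0
finger_force: 0.9
```

Call:
play_rows:
  targets:
    - {"dx": 0, "dy": 0, "dz": -0.0007, "rx": 0, "ry": 0, "rz": 0}
    - {"dx": 0, "dy": 0, "dz": -0.0007, "rx": 0, "ry": 0, "rz": 0}

```text
time_s: 16.12
position: [0.6125, -0.3172, 0.1807]
orientation: [-0.22, 3.134, -0.0]
force: [0.2, -0.7, 2.0]
grip_width: 0.0001
finger_force: 1.1
```

Call:
play_rows:
  targets:
    - {"dx": 0, "dy": 0, "dz": -0.0005, "rx": 0, "ry": 0, "rz": 0}
    - {"dx": 0, "dy": 0, "dz": -0.0005, "rx": 0, "ry": 0, "rz": 0}

```text
time_s: 16.38
position: [0.6125, -0.3172, 0.1802]
orientation: [-0.22, 3.134, -0.0]
force: [-0.0, -0.9, 2.3]
grip_width: -0.0004
finger_force: 1.1
```

Call:
play_rows:
  targets:
    - {"dx": 0, "dy": 0, "dz": -0.0004, "rx": 0, "ry": 0, "rz": 0}

```text
time_s: 16.5
position: [0.6125, -0.3172, 0.1801]
orientation: [-0.22, 3.134, -0.0]
force: [0.2, 0.3, 4.3]
grip_width: -0.0
finger_force: 2.5
```

Call:
play_rows:
  targets:
    - {"dx": 0, "dy": 0, "dz": 0, "rx": 0, "ry": 0, "rz": 0}

```text
time_s: 16.62
position: [0.6125, -0.3172, 0.1801]
orientation: [-0.22, 3.134, -0.0]
force: [0.3, 0.0, 3.1]
grip_width: 0.0
finger_force: 2.3
```

Call:
play_rows:
  targets:
    - {"dx": 0, "dy": 0, "dz": 0, "rx": 0, "ry": 0, "rz": 0}
    - {"dx": 0, "dy": 0, "dz": 0, "rx": 0, "ry": 0, "rz": 0}

```text
time_s: 16.88
position: [0.6125, -0.3172, 0.1801]
orientation: [-0.22, 3.134, -0.0]
force: [-1.3, -0.7, 5.3]
grip_width: -0.0003
finger_force: 2.6
```

Call:
play_rows:
  targets:
    - {"dx": 0, "dy": 0, "dz": 0, "rx": 0, "ry": 0, "rz": 0}
    - {"dx": 0, "dy": 0, "dz": 0, "rx": 0, "ry": 0, "rz": 0}
    - {"dx": 0, "dy": 0, "dz": 0, "rx": 0, "ry": 0, "rz": 0}
    - {"dx": 0, "dy": 0, "dz": 0, "rx": 0, "ry": 0, "rz": 0}
    - {"dx": 0, "dy": 0, "dz": 0, "rx": 0, "ry": 0, "rz": 0}

```text
time_s: 17.5
position: [0.6125, -0.3172, 0.18]
orientation: [-0.22, 3.134, -0.0]
force: [-0.4, 0.4, 5.8]
grip_width: 0.0002
finger_force: 2.6
```

Call:
play_rows:
  targets:
    - {"dx": 0, "dy": 0, "dz": -0.001, "rx": 0, "ry": 0, "rz": 0}
    - {"dx": 0, "dy": 0, "dz": -0.002, "rx": 0, "ry": 0, "rz": 0}
    - {"dx": 0, "dy": 0, "dz": -0.003, "rx": 0, "ry": 0, "rz": 0}
    - {"dx": 0, "dy": 0, "dz": -0.004, "rx": 0, "ry": 0, "rz": 0}
    - {"dx": 0, "dy": 0, "dz": -0.0043, "rx": 0, "ry": 0, "rz": 0}

```text
time_s: 18.12
position: [0.6125, -0.3172, 0.1764]
orientation: [-0.22, 3.133, -0.001]
force: [-1.1, 1.3, 8.6]
grip_width: -0.0001
finger_force: 4.2
```

Call:
play_rows:
  targets:
    - {"dx": 0, "dy": 0, "dz": -0.0004, "rx": 0, "ry": 0, "rz": 0}
    - {"dx": 0, "dy": 0, "dz": -0.0004, "rx": 0, "ry": 0, "rz": 0}

```text
time_s: 18.38
position: [0.6125, -0.3173, 0.1761]
orientation: [-0.22, 3.133, -0.001]
force: [-1.9, 1.3, 8.3]
grip_width: -0.0001
finger_force: 4.3
```

Call:
play_rows:
  targets:
    - {"dx": 0, "dy": 0, "dz": -0.0004, "rx": 0, "ry": 0, "rz": 0}
    - {"dx": 0, "dy": 0, "dz": -0.0004, "rx": 0, "ry": 0, "rz": 0}

```text
time_s: 18.62
position: [0.6126, -0.3173, 0.1759]
orientation: [-0.22, 3.133, -0.001]
force: [-2.9, 1.5, 9.2]
grip_width: 0.0001
finger_force: 4.8
```

Call:
play_rows:
  targets:
    - {"dx": 0, "dy": 0, "dz": -0.0003, "rx": 0, "ry": 0, "rz": 0}
    - {"dx": 0, "dy": 0, "dz": -0.0003, "rx": 0, "ry": 0, "rz": 0}

```text
time_s: 18.88
position: [0.6126, -0.3173, 0.1759]
orientation: [-0.22, 3.133, -0.001]
force: [-3.0, 1.4, 10.1]
grip_width: -0.0
finger_force: 5.3
```

Call:
play_rows:
  targets:
    - {"dx": 0, "dy": 0, "dz": -0.0005, "rx": 0, "ry": 0, "rz": 0}
    - {"dx": 0, "dy": 0, "dz": -0.0005, "rx": 0, "ry": 0, "rz": 0}

```text
time_s: 19.12
position: [0.6126, -0.3173, 0.1759]
orientation: [-0.22, 3.133, -0.001]
force: [-2.9, 3.1, 13.1]
grip_width: 0.0003
finger_force: 6.3
```

Hard stop reached: 13 N with no further travel, at 0.1759. Releasing now.

Call:
play_rows:
  targets:
    - {"dx": 0, "dy": 0, "dz": 0.003, "rx": 0, "ry": 0, "rz": 0}
    - {"dx": 0, "dy": 0, "dz": 0.007, "rx": 0, "ry": 0, "rz": 0}
    - {"dx": 0, "dy": 0, "dz": 0.013, "rx": 0, "ry": 0, "rz": 0}
    - {"dx": 0, "dy": 0, "dz": 0.03, "rx": 0, "ry": 0, "rz": 0}
    - {"dx": 0, "dy": 0, "dz": 0.06, "rx": 0, "ry": 0, "rz": 0}
    - {"dx": 0, "dy": 0, "dz": 0.09, "rx": 0, "ry": 0, "rz": 0}
    - {"dx": 0.02, "dy": 0, "dz": 0.11, "rx": 0, "ry": 0, "rz": 0}
    - {"dx": 0.045, "dy": 0.003, "dz": 0.118, "rx": 0, "ry": 0, "rz": 0}
    - {"dx": 0.055, "dy": 0.005, "dz": 0.12, "rx": 0, "ry": 0, "rz": 0}
    - {"dx": 0.055, "dy": 0.005, "dz": 0.12, "rx": 0, "ry": 0, "rz": 0}

```text
time_s: 20.38
position: [0.6674, -0.3117, 0.2931]
orientation: [0.221, -3.133, -0.001]
force: [0.1, -0.4, -1.0]
grip_width: -0.0
finger_force: 0.0
```

```bash
python3 snap.py w7; python3 - <<'E'
import cv2,numpy as np
from rig import r
s=cv2.resize(r.read_camera("scene")[:,:,::-1],(800,600))[220:520,150:550]
c=cv2.imread("pics/w7.png")[:300,160:560]
cv2.imwrite("pics/f.png",np.hstack([s,c]))
E
```

```text
20.375 [ 0.66738985 -0.31170972  0.29312387] [ 2.21252327e-01 -3.13271851e+00 -1.08034278e-03] [-5.97509196e-01  5.07193249e-01  1.06148867e+00 -1.23023421e-04
  1.57417735e+00 -2.30932431e+00]
```

View pics/f.png

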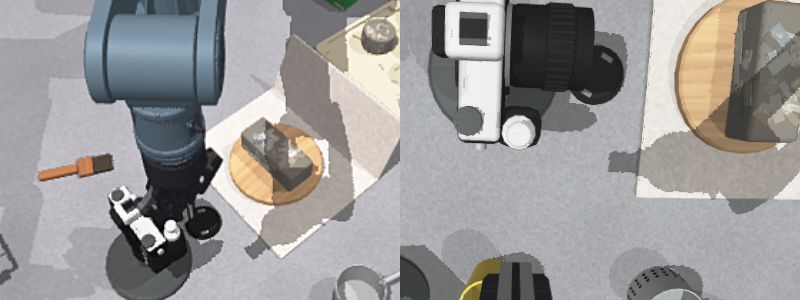

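The brick sits square in the middle of the stand (left half, about (277,155)). The button is up again, and the cap and brush have not been moved.

```bash
python3 -c "
from rig import r
print(r.close_job())"
```

```text
the job is handed in; nothing more can be done
None
```

I handed the job in at about 20 s: the brick is flat in the middle of the stand, broadside to the camera, and released. The button was held at its halfway stop for about a second, pressed fully down to its hard stop (about 13 N), and let up again.

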